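# Sort the parts of a dismantled high-voltage supply

### The arm

A 6-joint arm with a two-finger parallel gripper is mounted at the origin on the work surface. World frame = base frame: x ahead of the robot, y to its left, z up, the work surface at z = 0. Lengths are in m, angles in rad, forces in N, time in s.
With the tool pointing down it reaches from about 0.2 to 0.875 m from the base axis. Payload 3.4 kg.
Tool frame: the origin (TCP) lies where the fingers leave the gripper's body, on its centre line; the fingertips stand 97 mm ahead of it and the grasp point (between the pads) lies 78 mm ahead of it (robot.tip_extent is the distance from the TCP to the fingertips, in m); z points along the fingers, y is the direction in which the jaws open and shut (so a half turn about z gives the same grasp; the last joint's range is limited). The gripper opens to 94 mm and grips with 3 to 60 N. Pads are 16 mm wide; open, the fingers measure 119 mm over their backs; the gripper's body (75 mm by 177 mm) begins 78 mm behind the grasp point.
Start: joints at [1.012, 0.276, 1.505, -0, 1.361, -0.121], TCP at [0.244, 0.521, 0.303] pointing down, gripper open.
Joint ranges: [-2.89, 2.89], [-0.75, 2.08], [0.22, 2.7], [-1.18, 4.32], [0.11, 2.71], [-2.7, 2.7]. Speed limits (rad/s): [2.57, 2.57, 3.14, 3.14, 3.14, 3.14].

### API

Orientations are given as a unit quaternion [w, x, y, z].
In Python, from plant import robot gives the robot as it stands. Calls block until the motion is done:
- robot.move_to(position, orientation): joint-space move of the TCP to a pose.
- robot.move_l(position, attitude=None, feed=0.15, force_limit=None): straight line of the TCP; attitude=None keeps the orientation; feed is the mean speed in m/s. With force_limit (N) it stops when the force on the tool has changed by that much, and returns True; else False.
- robot.move_joints(angles): joint-space move.
- robot.grip(opening): finger opening in m; the grip force is fixed at half the most; returns when the fingers have stopped.
- robot.dwell(seconds).
- robot.inverse_kinematics(position, orientation): joint angles nearest the present ones, or None.
- robot.get_state(): the state.
- robot.grab_frame(name): name is "side" or "top" or "wrist"; returns the picture (400x640x3 uint8, red, green, blue); there is no depth.
- robot.camera_info(name): a dict with "mtx" (3x3 intrinsics, pixels), "origin" and "orientation" of the camera in the world. Camera axes: x right, y down, z forward; pixel columns grow to the right and rows downward; lengths in m; the calibration is good to about 2 mm. A picture is of the moment at which its call begins: read the wrist's pose just before it. camera_info takes no time and is no camera call; for the wrist camera it gives the pose at the moment of the call.
A pose or a line that the arm cannot do raises robot.Unreachable and nothing moves.
- robot.finish_job(): hands the job in, once; it reports no verdict.
The state is a dict: "clock": time; "q": joint angles; "qd": joint speeds; "joint_torque": joint torques, N m; "tcp_pos": TCP position; "ee_rot": TCP orientation; "force": force on the tool from outside, world axes, zero at the start; "wrist_torque": the same for the moment, N m; "gripper_width": finger opening in m.
Only numpy, scipy, OpenCV 4.12 (cv2) and the standard library are available. Lean on these libraries where they do the work, as an engineer would, in place of code of your own. Each camera call takes 0.05 s, during which the arm holds its last target.

### The job

Sort the dismantled parts on the bench: stand both ribbed insulators upright in the undivided tray without touching each other, stand the big can capacitor in the wide bay of the divided tray and the small one in its narrow bay, and lay the finned heatsink flat, fins up, well inside the round dish. Set every part down on the floor of its tray gently, do not drop or throw any, and leave the solder reel where it stands.

Things in the scene. Friction and masses are not known exactly. Their poses are not given: they have to be found in the camera images.
- insulator_tall: The taller of two dark brown ribbed ceramic post insulators: 46 mm across the ribs (grip there as on a 46 mm cylinder), 85 mm high in all; the ribs end 75 mm above its foot, above them a steel cap 26 mm across and 10 mm high. About 0.2 kg. Origin: centre of its underside, z up along its axis. Loose, standing upright at the start.
- insulator_short: The shorter dark brown ribbed ceramic post insulator: 46 mm across the ribs, 58 mm high in all; the ribs end 48 mm above its foot, above them a steel cap 26 mm across and 10 mm high. About 0.14 kg. Origin: centre of its underside, z up along its axis. Loose, standing upright at the start.
- capacitor_big: The bigger of two plain aluminium can capacitors with two brass screw terminals on the dark top: smooth cylinder 44 mm across, 64 mm high, terminals 7 mm more. About 0.13 kg. Origin: centre of its underside, z up along its axis. Loose, standing upright at the start.
- capacitor_small: The smaller aluminium can capacitor with two brass screw terminals on the dark top: smooth cylinder 33 mm across, 48 mm high, terminals 6 mm more. About 0.06 kg. Origin: centre of its underside, z up along its axis. Loose, standing upright at the start.
- heatsink: Aluminium heatsink block with upright fins: 60 mm long (its x, along the fins), 42 mm wide (its y), 36 mm high; solid to the grip across its y. About 0.15 kg. Origin: centre of its underside, z up. Loose, lying flat with fins up at the start.
- open_tray: Fixed grey painted rectangular tray, 96 mm (its x) by 176 mm (its y) outside, walls 4 mm thick, rim 16 mm above the table, floor 4 mm thick. No divider: one open space 88 by 168 mm inside. Origin: centre of its underside, z up; the inner floor is at z = 4 mm. Its long side runs along its y, within 0.2 rad of the world's y.
- divided_tray: Like the open tray in size (96 x 176 mm, 4 mm walls and floor, rim 16 mm high), but with a 4 mm divider, as high as the walls, across it at its y = -22 mm. Wide bay: y = -20 to +84 mm (middle +32), on the robot's left. Narrow bay: y = -84 to -24 mm (middle -54). Both 88 mm along x. Fixed. Origin: centre of its underside, z up. Its y is within 0.2 rad of the world's y.
- round_dish: Fixed round shallow steel dish, 160 mm across the rim and 14 mm high, sides flaring out, inner floor flat, about 134 mm across, 4 mm above the table. Origin: centre of its underside, z up.
- solder_reel: Small black reel of solder wire standing on its flange, 50 mm across, 37 mm high, among the parts to be sorted. It is not to be moved. Origin: centre of its underside, z up. Loose.

How it is judged:
At the end, for the whole second after the job is handed in: Insulators in the undivided tray, axes over 46.5 mm apart; big capacitor in the wide bay, small in the narrow; heatsink in the dish, centres within 35 mm. All on the floors, upright within 0.12 rad (heatsink fins up), released, at rest; solder reel moved under 25 mm (x of insulator_tall in the frame of open_tray between -0.044 and 0.044 m and y of insulator_tall in the frame of open_tray between -0.084 and 0.084 m and z of insulator_tall in the frame of open_tray between 0 and 0.01 m and x of insulator_short in the frame of open_tray between -0.044 and 0.044 m and y of insulator_short in the frame of open_tray between -0.084 and 0.084 m and z of insulator_short in the frame of open_tray between 0 and 0.01 m and x of capacitor_big in the frame of divided_tray between -0.044 and 0.044 m and y of capacitor_big in the frame of divided_tray between -0.02 and 0.084 m and z of capacitor_big in the frame of divided_tray between 0 and 0.01 m and x of capacitor_small in the frame of divided_tray between -0.044 and 0.044 m and y of capacitor_small in the frame of divided_tray between -0.084 and -0.024 m and z of capacitor_small in the frame of divided_tray between 0 and 0.01 m and horizontal distance between heatsink and round_dish below 0.035 m and z of heatsink in the frame of round_dish between 0 and 0.01 m and horizontal distance between insulator_tall and insulator_short above 0.0465 m and angle between each of insulator_tall, insulator_short, capacitor_big, capacitor_small, heatsink's own z axis and vertical below 0.12 rad and linear speed of each of insulator_tall, insulator_short, capacitor_big, capacitor_small, heatsink below 0.02 m/s and angular speed of each of insulator_tall, insulator_short, capacitor_big, capacitor_small, heatsink below 0.2 rad/s and distance of solder_reel from where it was at the start of the episode below 0.025 m); the robot touches nothing.
It fails at once if a part is dropped or thrown: it moves faster than 0.7 m/s while not held by the fingers ((linear speed of insulator_tall above 0.7 m/s and contact force between the fingers and insulator_tall below 0.05 N) or (linear speed of insulator_short above 0.7 m/s and contact force between the fingers and insulator_short below 0.05 N) or (linear speed of capacitor_big above 0.7 m/s and contact force between the fingers and capacitor_big below 0.05 N) or (linear speed of capacitor_small above 0.7 m/s and contact force between the fingers and capacitor_small below 0.05 N) or (linear speed of heatsink above 0.7 m/s and contact force between the fingers and heatsink below 0.05 N)).
It fails at once if the solder reel is moved by more than 25 mm (distance of solder_reel from where it was at the start of the episode above 0.025 m).
It also fails if it takes over 118 s, if anything falls off the work surface, if the arm or the gripper's body presses on something with over 40 N, if the wrist force passes 120 N, or if a joint passes its speed limit or range.

## Working session

There is one attempt and no reset: what is moved stays moved. The work goes in short steps, each a Python script; the robot and the scene stay as the last script left them, time stands still between calls to the robot, and variables do not carry over. Pictures are saved under pics/ and viewed, and the job is handed in when it is done.

```bash
mkdir -p pics; ls
python3 - <<'E'
from plant import robot
import cv2
for n in("top","side","wrist"):
    print(n,robot.camera_info(n)); cv2.imwrite(f"pics/{n}0.png",robot.grab_frame(n)[:,:,::-1])
print(robot.get_state())
E
```

```text
pics
top {'mtx': array([[490.11567189,   0.        , 320.93558872],
       [  0.        , 490.11567189, 190.87478618],
       [  0.        ,   0.        ,   1.        ]]), 'origin': array([ 0.36915552, -0.01605729,  1.09611928]), 'orientation': array([-0.05718972,  0.70997215, -0.70041117,  0.04575006])}
side {'mtx': array([[385.64041431,   0.        , 320.85089102],
       [  0.        , 385.64041431, 197.83346029],
       [  0.        ,   0.        ,   1.        ]]), 'origin': array([0.38672117, 0.48097782, 0.65255693]), 'orientation': array([ 0.0445067 , -0.12171417,  0.93683233, -0.32488458])}
wrist {'mtx': array([[303.89754511,   0.        , 315.70302115],
       [  0.        , 303.89754511, 198.80157967],
       [  0.        ,   0.        ,   1.        ]]), 'origin': array([0.18298045, 0.54775276, 0.38392805]), 'orientation': array([0.09932022, 0.83812084, 0.5327395 , 0.0622702 ])}
{'clock': 0.15, 'q': array([ 1.01201541e+00,  2.76445296e-01,  1.50580400e+00, -7.84589412e-06,
        1.36068225e+00, -1.20987624e-01]), 'qd': array([-3.00917643e-04, -1.30342590e-03, -4.05669375e-03,  1.20177889e-03,
       -9.32545412e-05,  1.65028781e-03]), 'joint_torque': array([ 1.70627467e-03, -4.04924226e+01, -2.37432718e+01,  7.00713834e-02,
        3.14072531e-02, -6.44333363e-05]), 'tcp_pos': array([0.24362057, 0.52053683, 0.30202116]), 'ee_rot': array([-2.19561919e-04,  2.17151881e-01,  9.76137599e-01, -6.32428134e-04]), 'force': array([-0.71922171, -0.01435465, -0.08152231]), 'wrist_torque': array([-0.05479195,  0.01392927,  0.02852675]), 'gripper_width': 0.09403873808780765}
```

View pics/top0.png

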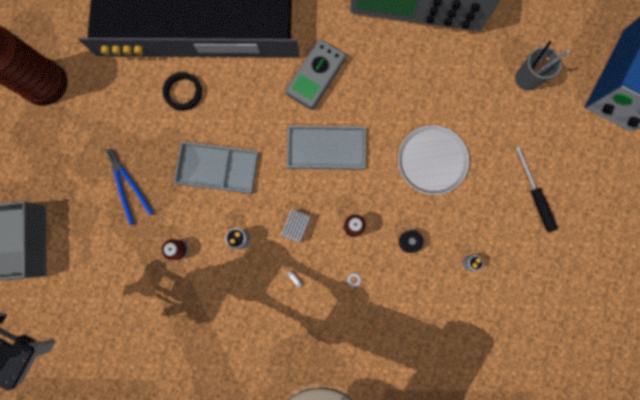

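View pics/side0.png

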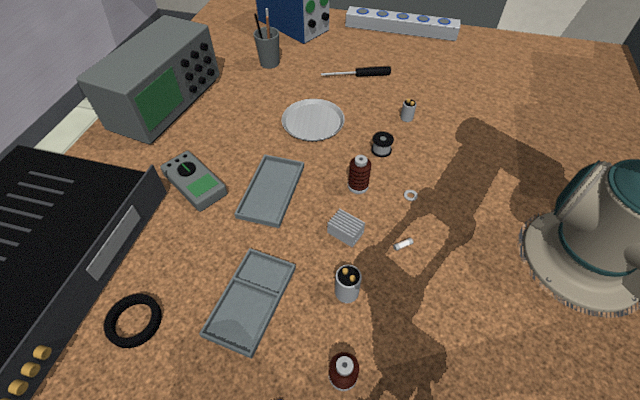

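View pics/wrist0.png

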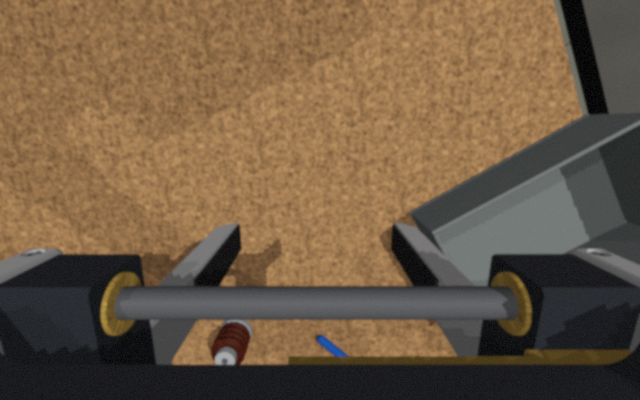

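The top picture shows the divided tray at (217,168), open tray (327,148), dish (434,159), insulators at (355,225) and (174,249), the big can at (236,238), heatsink (295,225), reel (411,241) and small can (474,262). Next I zoom in.

```bash
cat > h.py <<'E'
import numpy as np, cv2
from scipy.spatial.transform import Rotation as R
def ray(ci,uv):
    K=ci["mtx"];w,x,y,z=ci["orientation"]
    Rm=R.from_quat([x,y,z,w]).as_matrix()
    return Rm@np.linalg.solve(K,[uv[0],uv[1],1.])
def unproj(ci,uv,z):
    d=ray(ci,uv);o=ci["origin"];return (o+d*(z-o[2])/d[2])[:2]
def proj(ci,P):
    w,x,y,z=ci["orientation"];Rm=R.from_quat([x,y,z,w]).as_matrix()
    p=ci["mtx"]@(Rm.T@(np.asarray(P,float)-ci["origin"]));return p[:2]/p[2]
E
python3 - <<'E'
import cv2
a=cv2.imread("pics/top0.png")
c=a[185:285,150:350];cv2.imwrite("pics/t1.png",cv2.resize(c,None,fx=4,fy=4,interpolation=2))
c=a[195:285,320:520];cv2.imwrite("pics/t2.png",cv2.resize(c,None,fx=4,fy=4,interpolation=2))
c=a[115:205,160:360];cv2.imwrite("pics/t3.png",cv2.resize(c,None,fx=4,fy=4,interpolation=2))
a=cv2.imread("pics/side0.png")
c=a[60:210,270:470];cv2.imwrite("pics/s1.png",cv2.resize(c,None,fx=4,fy=4,interpolation=2))
c=a[200:400,190:390];cv2.imwrite("pics/s2.png",cv2.resize(c,None,fx=3,fy=3,interpolation=2))
E
```

```text
(no output)
```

View pics/t1.png

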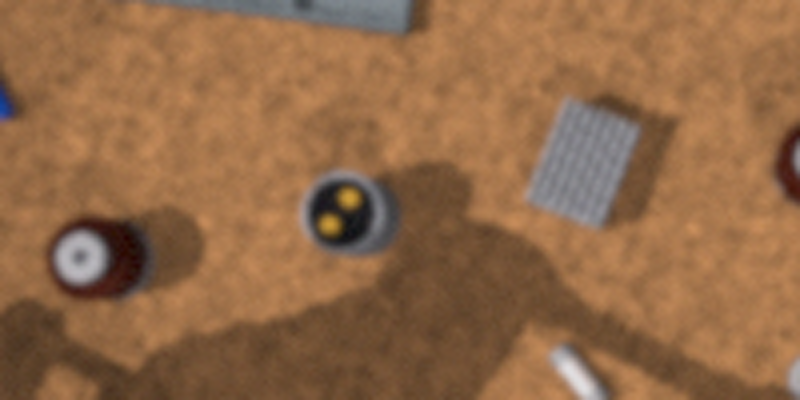

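View pics/t2.png

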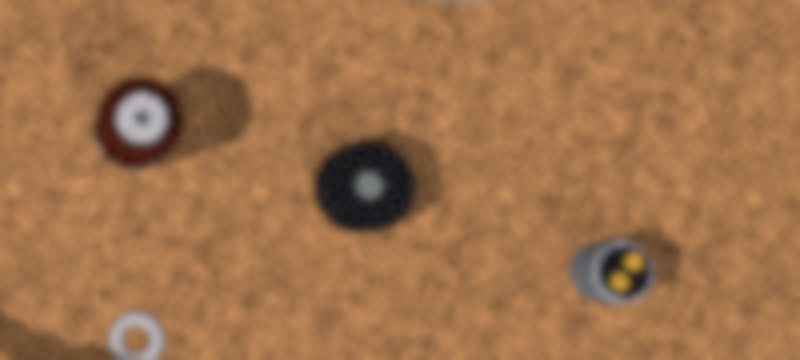

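View pics/t3.png

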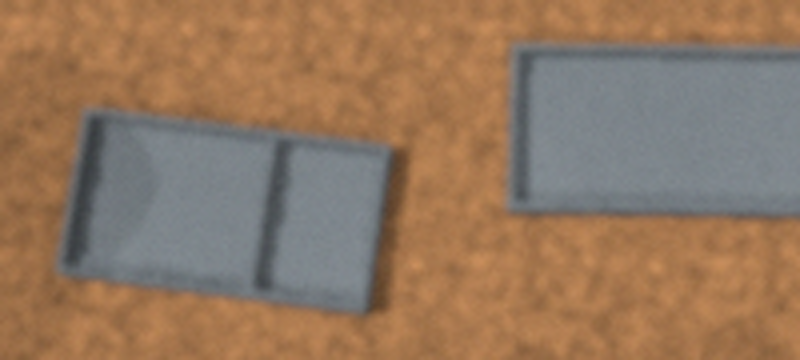

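View pics/s1.png

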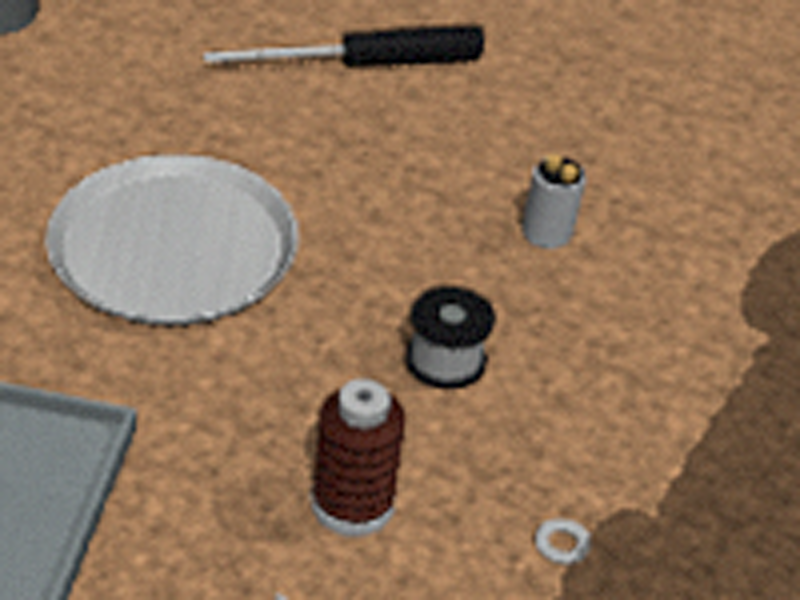

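View pics/s2.png

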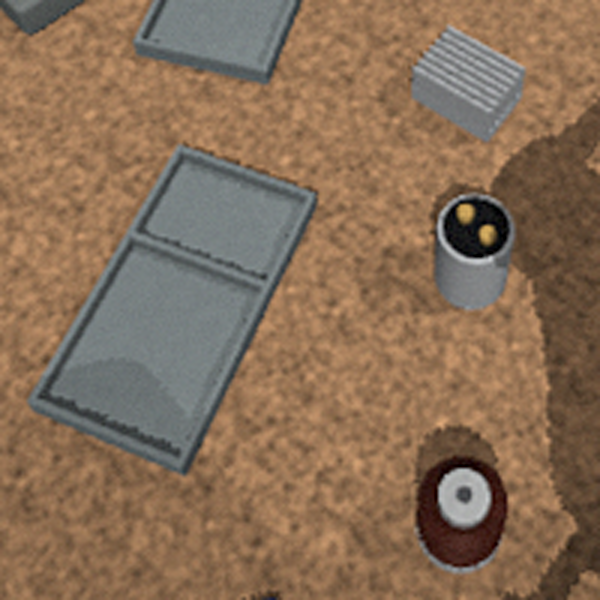

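```bash
cat >> h.py <<'E'
def tri(c1,a,c2,b):
    d1=ray(c1,a);d2=ray(c2,b);o1=c1["origin"];o2=c2["origin"]
    s=np.linalg.lstsq(np.c_[d1,-d2],o2-o1,rcond=None)[0]
    p=o1+s[0]*d1;q=o2+s[1]*d2;return (p+q)/2,np.linalg.norm(p-q)
E
cat > m.py <<'E'
from plant import robot
from h import *
import numpy as np
np.set_printoptions(precision=4,suppress=True)
T=robot.camera_info("top");S=robot.camera_info("side")
f=lambda o,p,k:((p[0]+.5)/k-.5+o[0],(p[1]+.5)/k-.5+o[1])
t1=lambda *p:f((150,185),p,4)
t2=lambda *p:f((320,195),p,4)
t3=lambda *p:f((160,115),p,4)
s1=lambda *p:f((270,60),p,4)
s2=lambda *p:f((190,200),p,3)
for n,a,b in[("insL",t1(81,257),s2(464,494)),("insR",t2(141,117),s1(364,395)),("big",t1(342,212),s2(475,226)),("small",t2(624,271),s1(558,172)),("reel",t2(367,186),s1(453,316))]:
    print(n,*tri(T,a,S,b),[unproj(T,a,z) for z in(.037,.048,.058,.064,.085)])
print("hs top",[unproj(T,t1(*p),.036) for p in[(568,97),(641,124),(602,228),(527,198)]])
print("hs side",[unproj(S,s2(*p),.036) for p in[(449,27),(525,72),(487,112),(413,66)]])
print("div",[unproj(T,t3(*p),.016) for p in[(88,108),(392,147),(372,312),(60,275)]])
print("div s",[unproj(S,s2(*p),.016) for p in[(182,147),(317,192),(186,470),(30,402)]])
print("open",[unproj(T,p,.016) for p in[t3(513,45),t3(513,212),(366,127),(366,168)]])
print("dish",[unproj(T,p,.014) for p in[(398,160),(470,160),(434,124.5),(434,195)]])
E
python3 m.py
python3 - <<'E'
import cv2
a=cv2.imread("pics/top0.png")
c=a[115:205,280:480];cv2.imwrite("pics/t4.png",cv2.resize(c,None,fx=4,fy=4,interpolation=2))
E
```

```text
insL [0.3951 0.3196 0.0578] 0.003202537183077744 [array([0.394 , 0.3263]), array([0.3937, 0.3227]), array([0.3935, 0.3195]), array([0.3933, 0.3176]), array([0.3929, 0.3108])]
insR [ 0.4507 -0.0695  0.0865] 0.002536496525735032 [array([ 0.4533, -0.0721]), array([ 0.4524, -0.0715]), array([ 0.4517, -0.071 ]), array([ 0.4512, -0.0707]), array([ 0.4495, -0.0696])]
big [0.4204 0.1809 0.0646] 0.0032311539354086035 [array([0.4201, 0.1861]), array([0.4196, 0.184 ]), array([0.4191, 0.1821]), array([0.4188, 0.181 ]), array([0.4178, 0.177 ])]
small [ 0.3761 -0.3263  0.0472] 0.0028546553520505447 [array([ 0.3748, -0.3293]), array([ 0.3747, -0.326 ]), array([ 0.3747, -0.323 ]), array([ 0.3746, -0.3213]), array([ 0.3745, -0.3151])]
reel [ 0.4191 -0.1935  0.0363] 0.002354399303212047 [array([ 0.4179, -0.1934]), array([ 0.4174, -0.1916]), array([ 0.4169, -0.1899]), array([ 0.4167, -0.1889]), array([ 0.4157, -0.1854])]
hs top [array([0.4842, 0.0655]), array([0.47  , 0.0255]), array([0.4135, 0.0455]), array([0.4291, 0.0864])]
hs side [array([0.4717, 0.0286]), array([0.416 , 0.0513]), array([0.4334, 0.0873]), array([0.487 , 0.0651])]
div [array([0.6367, 0.3207]), array([0.6159, 0.147 ]), array([0.5217, 0.155 ]), array([0.5405, 0.3311])]
div s [array([0.6168, 0.1495]), array([0.5243, 0.1584]), array([0.5424, 0.3341]), array([0.6384, 0.3223])]
open [array([0.676, 0.08 ]), array([0.5794, 0.0777]), array([ 0.6752, -0.0974]), array([ 0.5806, -0.0976])]
dish [array([ 0.6001, -0.1695]), array([ 0.602 , -0.3305]), array([ 0.6832, -0.2516]), array([ 0.5217, -0.2486])]
```

View pics/t4.png

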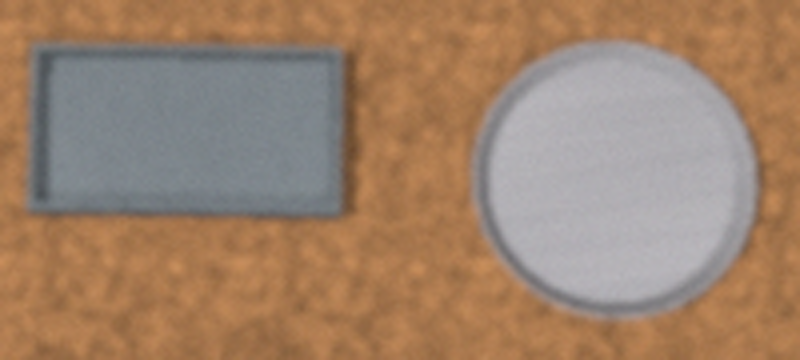

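```bash
cat >> h.py <<'E'
import math
def quat(a):
    b=(a+math.pi/2)/2; return [0.,math.cos(b),math.sin(b),0.]
def tcpz(zg): return zg+.078
HI=.17  # grasp-point transit height
def doit(robot,name,p,pa,q,qa,w,h,floor=.004):
    """p pick xy, pa jaw angle, q place xy, qa jaw angle, w width, h grasp height above foot"""
    st=lambda:robot.get_state()
    hi=tcpz(max(HI,h+.11))
    robot.grip(min(.09,w+.028))
    robot.move_to([*p,hi],quat(pa))
    robot.move_l([*p,tcpz(h+.05)],feed=.25)
    if robot.move_l([*p,tcpz(h)],feed=.08,force_limit=8): print("CONTACT on descent",st()); return False
    robot.grip(w-.012)
    s=st();print(name,"width",s["gripper_width"],"F",s["force"],"t",s["clock"])
    if abs(s["gripper_width"]-w)>.004: print("BAD WIDTH"); return False
    robot.move_l([*p,hi],feed=.15)
    s=st();print(" lifted width",s["gripper_width"],"F",s["force"])
    robot.move_to([*q,hi],quat(qa))
    robot.move_l([*q,tcpz(h+floor+.02)],feed=.2)
    robot.move_l([*q,tcpz(h+floor+.004)],feed=.05)
    hit=robot.move_l([*q,tcpz(h+floor-.003)],feed=.01,force_limit=4)
    s=st();print(" touch",hit,"foot z",s["tcp_pos"][2]-.078-h,"F",s["force"],"tcp",s["tcp_pos"])
    robot.dwell(.2)
    robot.grip(min(.09,w+.02))
    robot.move_l([*q,tcpz(h+floor+.05)],feed=.08)
    robot.move_l([*q,hi],feed=.25)
    s=st();print(" t",s["clock"],"F",s["force"]);return True
E
python3 - <<'E'
from plant import robot
from h import *
import math
p=(.3942,.3195)
print(doit(robot,"short",p,math.atan2(p[1],p[0]),(.628,.031),0.0,.046,.038))
for n in("top","side"): cv2.imwrite(f"pics/{n}1.png",robot.grab_frame(n)[:,:,::-1])
E
```

```text
short width 0.04543522422341357 F [0.50905863 0.10293973 1.99564096] t 3.4917
 lifted width 0.04546873191491792 F [-0.55820886  0.50105794 -1.18312272]
 touch True foot z 0.0042863863144918316 F [-0.08656542  0.05012263  5.22260791] tcp [0.62813452 0.03096352 0.12028639]
 t 9.525 F [ 0.44247858 -0.20589146 -0.90122479]
True
```

View pics/side1.png

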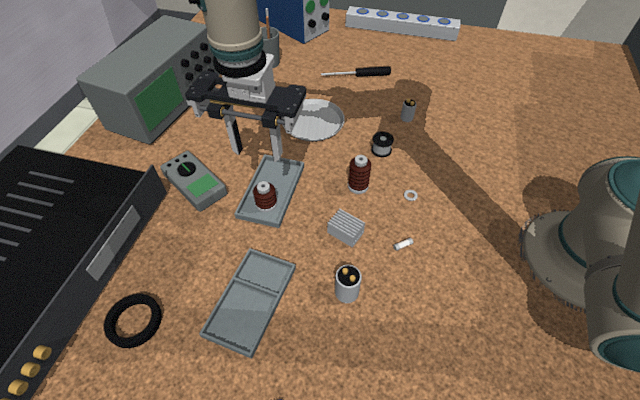

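The short insulator stands upright in the open tray at (263,195) and nothing else has moved. Next come the big can and the tall insulator.

Run:
```python
from plant import robot
from h import *
import math
p=(.4196,.181)
ok=doit(robot,"big",p,math.atan2(p[1],p[0]),(.5826,.2718),-.112,.044,.042)
if ok:
    p=(.4500,-.0695)
    ok=doit(robot,"tall",p,math.atan2(p[1],p[0]),(.628,-.049),0.0,.046,.05)
for n in("top","side"): cv2.imwrite(f"pics/{n}2.png",robot.grab_frame(n)[:,:,::-1])
```

```text
big width 0.04347904398374352 F [-0.5710719   0.35760395  2.54349201] t 12.7583
 lifted width 0.04370709235569202 F [ 0.0362976  -1.13566133 -1.42470737]
 touch True foot z 0.004231678796629591 F [ 0.39110888 -0.24854587  5.45253384] tcp [0.58271627 0.27185973 0.12423168]
 t 18.1083 F [ 0.19295397  0.45381727 -0.09162362]
tall width 0.04538834251050602 F [ 0.2798311  -0.5894234   2.16730789] t 21.6333
 lifted width 0.045309991130744014 F [-0.17606338  0.13222458 -2.16871938]
 touch True foot z 0.004222173348690461 F [0.18737882 0.98025838 5.46163868] tcp [ 0.62811797 -0.04900394  0.13222217]
 t 26.85 F [-0.94198159  0.43565042 -0.59576335]
```

View pics/side2.png

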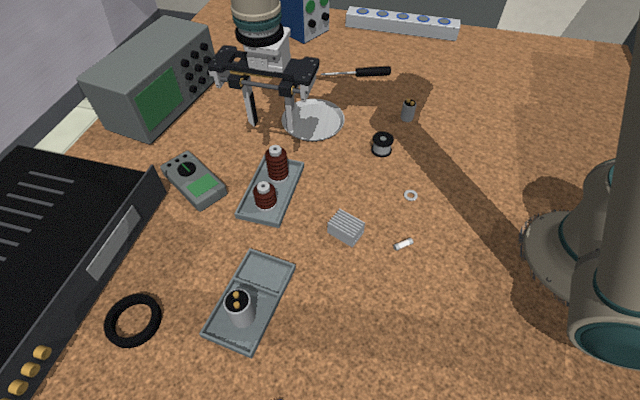

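Both insulators stand at (277,160) and (263,195), and the big can is in the wide bay at (237,305). The heatsink and small can are next.

Run:
```python
from plant import robot
from h import *
import math
ok=doit(robot,"heatsink",(.4506,.057),-.37+math.pi/2,(.602,-.250),.8,.042,.026)
if ok:
    p=(.3754,-.3262)
    ok=doit(robot,"small",p,math.atan2(p[1],p[0]),(.573,.1863),-.112,.033,.036)
if ok:
    robot.move_to([.35,-.1,.35],quat(-.3))
for n in("top","side"): cv2.imwrite(f"pics/{n}3.png",robot.grab_frame(n)[:,:,::-1])
a=cv2.imread("pics/top3.png")
cv2.imwrite("pics/t5.png",cv2.resize(a[110:260,160:480],None,fx=2.5,fy=2.5,interpolation=2))
a=cv2.imread("pics/side3.png")
cv2.imwrite("pics/s5.png",cv2.resize(a[90:370,180:430],None,fx=2.1,fy=2.1,interpolation=2))
```

```text
heatsink width 0.04210475327856804 F [-0.53840307  0.23855201  2.20700389] t 30.0833
 lifted width 0.04166069143539485 F [ 0.59621183  0.12459718 -1.01781027]
 touch True foot z 0.004294669752835958 F [ 0.33954642 -0.62633269  4.01237626] tcp [ 0.60220521 -0.25012971  0.10829467]
 t 36.2 F [ 1.32965237 -0.05865971 -0.3600188 ]
small width 0.032543104615246156 F [-0.76719991 -0.70550779  1.95247244] t 39.3167
 lifted width 0.03226086845993154 F [ 0.55495056  0.79983984 -0.43515906]
 touch True foot z 0.00420049270892487 F [-0.34522947  0.02661692  4.46654389] tcp [0.57311908 0.18633851 0.11820049]
 t 45.9667 F [-0.047861    0.13045944 -0.87399951]
```

View pics/t5.png

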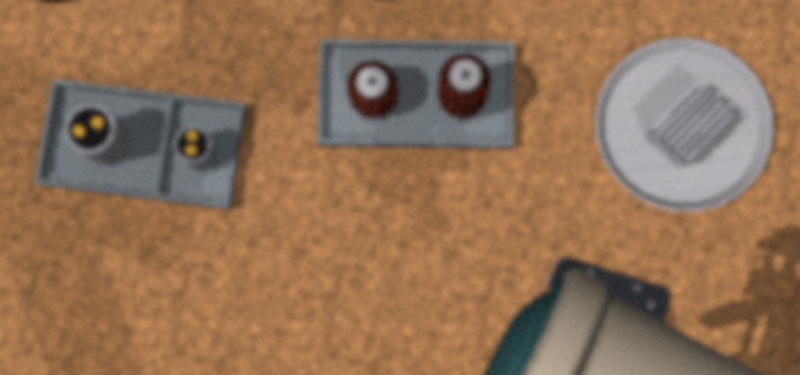

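View pics/s5.png

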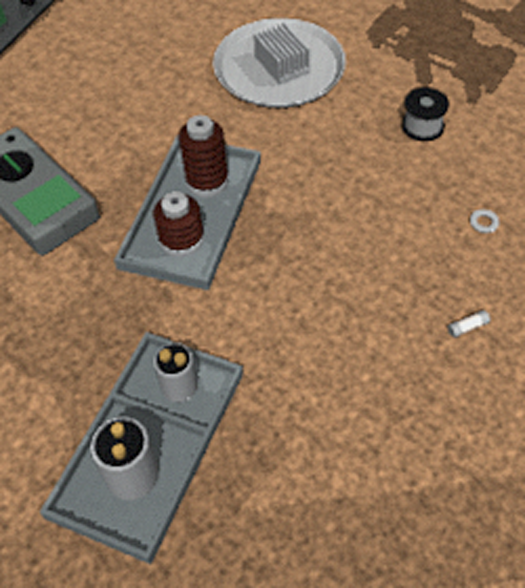

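All parts look placed and the reel is unmoved in the side view (383,138). I triangulate the tops to check.

Run:
```python
from plant import robot
from h import *
np.set_printoptions(precision=4,suppress=True)
T=robot.camera_info("top");S=robot.camera_info("side")
g=lambda o,p,k:((p[0]+.5)/k-.5+o[0],(p[1]+.5)/k-.5+o[1])
t=lambda *p:g((160,110),p,2.5)
s=lambda *p:g((180,90),p,2.1)
def loc(xy,c,a):
    d=np.array(xy)-c;return np.array([d[0]*np.cos(a)+d[1]*np.sin(a),-d[0]*np.sin(a)+d[1]*np.cos(a)])
D=(np.array([.579,.240]),-.112);O=(np.array([.628,-.009]),0.);H=(np.array([.602,-.25]),0.)
for n,a,b,z,f in[("big",t(90,129),s(120,443),.068,D),("small",t(193,143),s(174,359),.052,D),("short",t(372,80),s(175,201),.062,O),("tall",t(465,74),s(200,123),.089,O),("hs",t(697,125),s(281,42),.040,H)]:
    x,e=tri(T,a,S,b);print(n,x,"expected z",z,"gap",e,"local",loc(x[:2],*f))
print(robot.get_state()["clock"])
```

```text
big [0.5821 0.2719 0.0684] expected z 0.068 gap 0.0027792116894088136 local [-0.0005  0.0321]
small [0.5733 0.1857 0.0521] expected z 0.052 gap 0.0012373204399867325 local [ 0.0004 -0.0546]
short [0.6284 0.0304 0.0626] expected z 0.062 gap 0.0008378927218625839 local [0.0004 0.0394]
tall [ 0.6276 -0.0491  0.0906] expected z 0.089 gap 0.0012917311335178892 local [-0.0004 -0.0401]
hs [ 0.6008 -0.2553  0.0344] expected z 0.04 gap 0.006516648499272426 local [-0.0012 -0.0053]
47.475
```

```bash
python3 -c "
from plant import robot
robot.dwell(.3);print(robot.get_state()['qd']);print(robot.finish_job())"
```

```text
[-0.00569321 -0.004671    0.00057667 -0.00057575  0.00082558 -0.00072868]
the job is handed in; nothing more can be done
None
```

I placed all five parts and handed the job in at about 48 s on the robot clock; the system reports no verdict. Each part was lowered to a 4 N contact stop on its tray floor (foot height 4.2–4.3 mm) and then released.

**Positions:** in the last pictures every part is within about 1 mm of its target in its tray, except the heatsink, about 5 mm from the dish centre (limit 35 mm). The insulators stand about 80 mm apart.

**Upright:** the insulators and cans have tops at the expected height within 2 mm, directly above where their feet were set. The side view agrees.

**Reel:** it sits within about 1 pixel of its starting place in the side view. I did not re-measure it in the top view.

**Disagreement:** the heatsink's two camera rays missed each other by 6.5 mm and gave its top at 34 mm instead of 40 mm. I put this down to picking its centre loosely by eye, because the contact height and both views show it flat in the dish with fins up.

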